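Load the ultrasonic cleaner

ROBOT

A 7-joint arm with a two-finger parallel gripper is mounted at the origin on the work surface. World frame = base frame: x ahead of the robot, y to its left, z up, the work surface at z = 0. Lengths are in m, angles in rad, forces in N, time in s.
With the tool pointing down it reaches from about 0.4 to 0.85 m from the base axis. Payload 4.5 kg.
Tool frame: the origin (TCP) lies at the very end of the fingers, on their centre line; the grasp point (between the pads) lies 19 mm behind it; z points along the fingers, y is the line along which they close (so a half turn about z gives the same grasp; the last joint's range is limited). The gripper opens to 88 mm and grips with 3 to 60 N. Pads are 18 mm wide; open, the fingers measure 123 mm over their backs; the gripper's body (75 mm by 187 mm) begins 45 mm behind the grasp point.
Start: joints at [-1.183, 0.689, -0.195, 1.565, 0.157, 0.902, -0.215], TCP at [0.217, 0.586, 0.239] pointing down, gripper open.
Joint ranges: [-3.01, 3.01], [-0.46, 2.08], [-1.47, 1.51], [0.13, 2.56], [-1, 4.14], [0.04, 2.09], [-2.66, 2.66]. Speed limits (rad/s): [2.57, 2.57, 3.14, 3.14, 3.14, 3.14, 3.14].

INTERFACE

Orientations are given as a unit quaternion [x, y, z, w].
In Python, from plant import r, eyes, nets gives the robot as it stands.
- The arm moves only by the shell command python3 -m pendant 'ROWS' [FORCE]. ROWS is JSON, a list of rows, each an object of numbers: "claw": the opening, from 0 (shut) to 1 (fully open); "dx", "dy", "dz": the shift along the world's x, y, z in mm; "twist": the turn about the world's z in rad. In form: [{"claw": .., "dx": .., "dy": .., "dz": .., "twist": ..}, ...]. A call has 1 to 8 rows; each row is the pose to reach, as a shift and turn from the pose commanded when the call began; what a row does not reach only later rows make up. A row lasts 1/10 s, in which the tool goes at most 50 mm and 8.59 degrees, less where a joint would pass 70% of its speed; a pose out of reach is approached as far as the arm can. A call with a gripper value outside its range is refused whole. The fingers move at their own pace and stop on an object; FORCE is the grip in N (left out, the last holds). Time passes only in rows, so rows that repeat a pose let the fingers close. It gives the time, the measured TCP pose, the force, the opening and the grip force at its end, in the units of the state.
- r.get_state(): the state, without advancing time (a new reading comes with each control period).
- eyes.snapshot(name): name is "side" or "top" or "wrist"; returns (picture, depth): 420x560x3 uint8, blue, green, red; 420x560 float32, m along the optical axis (not along the pixel's ray), 0 where there is no reading.
- eyes.camera_info(name): a dict with "K" (3x3 intrinsics, pixels), "world_to_cam" (4x4, takes a point from world to camera coordinates); the wrist camera has in their place "T_tool_cam" (4x4, takes a point from camera to tool coordinates, whose origin is the TCP and whose axes are the flange's). Camera axes: x right, y down, z forward; pixel columns grow to the right and rows downward; lengths in m; the calibration is good to about 2 mm. A picture is of the moment at which its call begins: read the wrist's pose just before it. camera_info takes no time and is no camera call.
- r.finish_job(): hands the job in; it is judged then, once.
Trained networks look in the newest picture that a camera, given by its name, has taken for a name from the list of things; names that differ only in an ending like _2 or _b are one class to them, and where a whole thing is asked for, a point or a joint stands for the part that bears it (a point fixed in the world has none). Each returns a list of dicts, best first, with "confidence" (0 to 1); they miss things now and then, are a little off and sometimes report something else, mostly with a low value. They report only what shows in the picture. A call takes as long as a camera call. They do not tell look-alikes from the thing itself.
- nets.spot_in(camera, query): "box" ([left, top, width, height] as shares, 0 to 1, of the picture: columns of its width, rows of its height, round what is visible of it).
- nets.place_of(camera, query): "position" ([column, row] as shares, 0 to 1, of the picture: columns of its width, rows of its height: a listed point, or the origin of a listed thing).
The state is a dict: "clock": time; "q": joint angles; "qd": joint speeds; "joint_torque": joint torques, N m; "tool_pos": TCP position; "eef_rot": TCP orientation; "contact_force": force on the tool from outside, world axes, zero at the start; "moment": the same for the moment, N m; "opening": opening from 0.0 (shut) to 1.0 (fully open); "finger_force": force on a finger pad.
Only numpy, scipy, OpenCV 4.12 (cv2) and the standard library are available. Lean on these libraries where they do the work, as an engineer would, in place of code of your own. Each camera call takes 0.05 s, during which the arm holds its last target. There are 200 camera calls.

TASK

Load the ultrasonic cleaner for the next wash. With the wire basket still on the table, stand the two aluminium machine grips in it on one side of its handle and the steel cup, mouth up, on the other side so that it hangs level, all upright and not touching one another; then lower the loaded basket into the tank, and last set the lid on fully home, its lip down inside the tank. Put the basket and the lid down rather than drop them, and do not disturb the ink bottle, the tattoo pen or the phone.

Things in the scene. Friction and masses are not known exactly. Their poses are not given: they have to be found in the camera images.
- cleaner: Fixed ultrasonic cleaner: steel box 265 (its x) by 165 (its y) by 200 mm high with an open, empty rectangular tank in its top; black control panel on its -y face. Origin: centre of its underside on the table, z up. Tank mouth 240 (x) by 137 (y) mm, centred, straight walls; rim 200 mm and flat tank floor 100 mm above the origin.
- basket: Loose wire basket 224 (x) by 116 (y) mm, 0.3 kg. Origin: centre of its underside, z up. Inner floor at 8 mm, 3 mm walls up to 36 mm. A fixed bow handle along y over x = 0 parts it into a -x and a +x half: black bar 14 (x) by 64 (y) by 14 mm high centred at 80 mm; 6 mm wires slope from its ends to the y walls. Stands with its underside on the tank floor, either way round.
- lid: Loose steel lid 262 (its x) by 162 (its y) mm, 0.35 kg. Origin: centre of the underside of its lip, z up. Lip 224 by 121 mm outside, 8 mm deep; plate from 8 to 12 mm. Black bow handle along x: bar 110 (x) by 16 (y) by 14 mm high, centred at 41 mm. Seated, the plate rests on the rim: its origin is 192 mm above the cleaner's. Either way round.
- wide_grip: Loose aluminium tattoo-machine grip, a ridged sleeve 34 mm in diameter, 60 mm high, standing on end, about 90 g. Origin: centre of its underside, z up its axis.
- slim_grip: Loose aluminium tattoo-machine grip, a ridged sleeve 24 mm in diameter, 60 mm high, standing on end, about 60 g. Origin: centre of its underside, z up its axis.
- cup: Loose straight steel cup, 46 mm in diameter, 54 mm high, 2 mm wall, open on top, about 150 g (as much as both grips). Origin: centre of its underside, z up its axis.
- ink_bottle: Bystander: upright black ink bottle with grey band and pointed cap, 38 mm in diameter, 128 mm high. Origin: centre of its underside.
- tattoo_pen: Bystander: black pen-shaped tattoo machine lying on the table, 150 mm long along its x, 33 mm thick. Origin: under its middle.
- phone: Bystander: phone lying flat, 148 (its x) by 72 by 9 mm, black screen. Origin: centre of its underside.
Mind the look-alikes: they are no part of the job. Leave any yellow look-alike of the cup alone.

How it is judged:
By the outcome, as a careful person would: the job done as asked, in the order asked, and still so for the second after the job is handed in, with the robot touching nothing.
It also fails if it takes over 125 s, if anything falls off the work surface, if the arm or the gripper's body presses on something with over 40 N, if the wrist force passes 120 N, or if a joint passes its speed limit or range.

## Working session

There is one attempt and no reset: what is moved stays moved. The work goes in short steps, Python scripts to look and compute and a shell command to move; the robot and the scene stay as the last step left them, time stands still between calls to the robot, and variables do not carry over. Pictures are saved under pics/ and viewed, at most 14 in all, crops included, and the job is handed in when it is done.

```bash
mkdir -p pics; ls; cat > h.py <<'E'
import numpy as np,cv2
from plant import r,eyes,nets
def cam(n):
    i=eyes.camera_info(n);K=np.array(i["K"])
    if "world_to_cam" in i: T=np.linalg.inv(np.array(i["world_to_cam"]))
    else:
        from scipy.spatial.transform import Rotation as R
        s=r.get_state();A=np.eye(4);A[:3,:3]=R.from_quat(s["eef_rot"]).as_matrix();A[:3,3]=s["tool_pos"]
        T=A@np.array(i["T_tool_cam"])
    return K,T
def cloud(n,save=None):
    K,T=cam(n);im,d=eyes.snapshot(n)
    if save: cv2.imwrite("pics/"+save,im)
    v,u=np.mgrid[:d.shape[0],:d.shape[1]]
    P=np.stack([(u-K[0,2])/K[0,0]*d,(v-K[1,2])/K[1,1]*d,d],-1)@T[:3,:3].T+T[:3,3]
    P[d==0]=np.nan
    return im,d,P
E
python3 - <<'E'
from h import *
for n in("top","side"):
    im,d,P=cloud(n,n+"0.png");np.save(n+".npy",P)
    K,T=cam(n);print(n,T.round(3).tolist(),K[0,0])
    for q in "cleaner basket lid wide_grip slim_grip cup ink_bottle tattoo_pen phone".split():
        for b in nets.spot_in(n,q)[:3]:
            l,t,w,h=b["box"];c=int((l+w/2)*560);ro=int((t+h/2)*420)
            print(q,round(b["confidence"],2),[int(l*560),int(t*420),int(w*560),int(h*420)],P[min(ro,419),min(c,559)].round(3))
print(r.get_state())
E
```

```text
pics
top [[-0.027, -0.996, 0.081, 0.519], [-1.0, 0.029, 0.013, 0.005], [-0.016, -0.081, -0.997, 1.038], [0.0, 0.0, 0.0, 1.0]] 460.09641065903793
cleaner 0.67 [246, 139, 93, 145] [ 0.6   -0.014  0.102]
basket 0.91 [79, 223, 81, 116] [0.467 0.346 0.088]
lid 0.98 [423, 206, 83, 121] [ 0.473 -0.391  0.01 ]
wide_grip 0.68 [365, 190, 20, 19] [ 0.624 -0.19   0.058]
slim_grip 0.69 [197, 270, 17, 13] [0.469 0.175 0.06 ]
cup 0.98 [358, 263, 26, 23] [ 0.463 -0.187  0.002]
cup 0.65 [318, 299, 26, 26] [ 0.382 -0.093  0.005]
cup 0.43 [196, 270, 15, 11] [0.473 0.178 0.059]
ink_bottle 0.83 [185, 202, 21, 20] [0.603 0.185 0.111]
tattoo_pen 0.73 [327, 129, 62, 18] [ 0.765 -0.165  0.029]
phone 0.63 [159, 123, 66, 30] [0.781 0.209 0.012]
phone 0.4 [77, 222, 82, 118] [0.465 0.351 0.085]
side [[-0.008, 0.849, -0.528, 1.085], [1.0, 0.013, 0.006, -0.011], [0.012, -0.528, -0.849, 0.839], [0.0, 0.0, 0.0, 1.0]] 423.0113759517828
cleaner 0.6 [229, 122, 93, 159] [ 0.588 -0.016  0.099]
cleaner 0.21 [200, 161, 20, 25] [ 0.481 -0.169  0.053]
basket 0.82 [393, 141, 92, 86] [ 0.464  0.387 -0.001]
lid 0.61 [68, 140, 9
[... 439 characters left out ...]
[-1.18322992,  0.68907768, -0.19459796,  1.56531807,  0.15732363,
        0.90249549, -0.21509551]), 'qd': array([ 7.65979707e-04,  7.41023438e-04, -3.50012571e-04, -4.61511578e-04,
       -4.68335646e-04, -8.82113927e-05, -2.96917249e-04]), 'joint_torque': array([-1.26258506e-03, -5.27489805e+01, -1.26737203e+00, -1.53746456e+01,
       -5.19152835e-02, -5.54676426e-04,  2.59848258e-05]), 'tool_pos': array([0.21651013, 0.58632   , 0.23875178]), 'eef_rot': array([1.75941522e-01, 9.84400619e-01, 4.26882508e-05, 1.25612183e-05]), 'contact_force': array([0.20318893, 0.63408577, 0.24268314]), 'moment': array([0.04440189, 0.00180145, 0.03168035]), 'finger_force': 0.0, 'opening': 1.00265785621675}
```

View pics/top0.png

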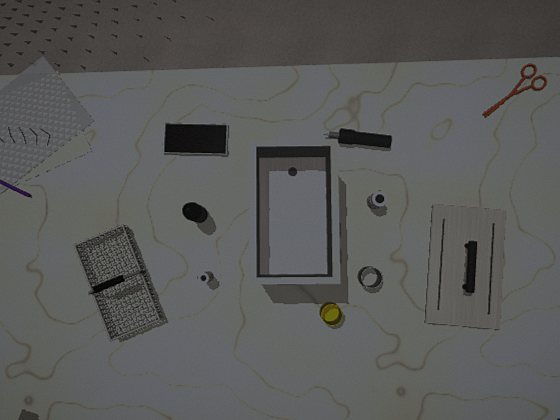

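View pics/side0.png

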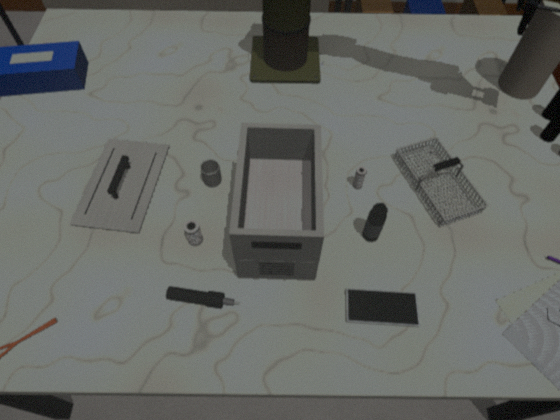

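The top view shows the basket at (120,283), slim grip (205,277), ink (195,211), cleaner (294,212), wide grip (377,200), steel cup (370,278), yellow cup (331,314) and lid (467,268). The side view agrees with this.

```bash
python3 - <<'E'
import numpy as np,cv2
P={n:np.load(n+".npy").reshape(-1,3) for n in("top","side")}
def sel(n,c,rad,z0,z1):
    p=P[n];m=(np.hypot(p[:,0]-c[0],p[:,1]-c[1])<rad)&(p[:,2]>z0)&(p[:,2]<z1);return p[m]
def rect(nm,*a):
    for n in P:
        p=sel(n,*a)
        if len(p)>5:
            (c,s,an)=cv2.minAreaRect((p[:,:2]*1000).astype(np.float32)); print(nm,n,len(p),np.round(c,1),np.round(s,1),round(an,1),"z",np.percentile(p[:,2],[5,50,95]).round(4))
rect("cleaner rim",(.6,0),.2,.19,.215)
rect("basket wall",(.46,.35),.15,.025,.045)
rect("basket all",(.46,.35),.15,.006,.045)
rect("basket bar",(.46,.35),.06,.076,.1)
rect("lid",(.48,-.39),.18,.007,.02)
rect("lid bar",(.48,-.39),.1,.035,.06)
rect("wide",(.63,-.19),.04,.05,.07)
rect("slim",(.475,.178),.03,.05,.07)
rect("cup",(.47,-.18),.04,.045,.065)
rect("ycup",(.385,-.1),.04,.045,.065)
rect("ink",(.61,.187),.04,.02,.15)
for n in P:
    p=P[n];m=(np.abs(p[:,2])<.01)&(p[:,0]>.3)&(p[:,0]<.8);print(n,"table z",np.median(p[m][:,2]))
E
```

```text
cleaner rim top 3421 [592.9 -12.5] [165.1 265.4] 89.0 z [0.1961 0.1997 0.2021]
cleaner rim side 2988 [592.6 -11.4] [165.3 268.5] 88.8 z [0.1924 0.1988 0.2009]
basket wall top 785 [463.1 373.1] [225.7 120.3] 21.3 z [0.0264 0.0357 0.0392]
basket wall side 702 [463.8 373.4] [228.5 120.5] 21.1 z [0.0258 0.0347 0.0383]
basket all top 2659 [475.2 365.3] [247.7 206.9] 18.4 z [0.0065 0.01   0.0378]
basket all side 2170 [463.8 373.5] [228.3 121.2] 20.8 z [0.0065 0.0113 0.0371]
basket bar top 238 [462.7 373. ] [14.1 75.7] 21.0 z [0.0788 0.0864 0.0896]
basket bar side 196 [464.4 372.2] [17.  69.7] 21.9 z [0.0776 0.0855 0.0884]
lid top 8269 [ 476.  -391.5] [163.4 262.2] 83.3 z [0.0084 0.0115 0.0146]
lid side 5487 [ 476.  -390.3] [164.2 264.5] 83.3 z [0.008  0.0103 0.0128]
lid bar top 465 [ 475.8 -391.2] [ 17.8 109.1] 84.0 z [0.039  0.0467 0.0502]
lid bar side 332 [ 477.1 -389.6] [ 17.8 109.2] 82.6 z [0.0376 0.0452 0.0481]
wide top 208 [ 625.7 -198.6] [32.4 33.2] 32.0 z [0.0554 0.0598 0.0629]
wide side 195 [ 626.6 -197.4] [32.7 32.6] 65.8 z [0.0537 0.0586 0.0608]
slim top 106 [467.9 179.6] [22.5 23. ] 35.2 z [0.0565 0.0603 0.0632]
slim side 84 [470.5 181. ] [22.7 23.2] 64.8 z [0.0526 0.0589 0.0622]
cup top 86 [ 459.2 -176. ] [45.3 42.3] 88.4 z [0.0464 0.0524 0.0553]
cup side 110 [ 459.4 -174.6] [46.7 44.3] 5.6 z [0.0457 0.0501 0.054 ]
ycup top 87 [383.1 -89.3] [44.2 44.4] 88.1 z [0.0464 0.0527 0.0556]
ink top 368 [607.6 195. ] [34.5 37. ] 89.9 z [0.035  0.1056 0.1264]
ink side 580 [614.7 195.4] [37.7 28.2] 60.8 z [0.0279 0.0849 0.1226]
top table z -2.3791489689450884e-06
side table z -0.0007690034076009433
```

Both cameras agree within 1–2 mm, and every size matches its specification. I'll start with the slim grip.

```bash
python3 -m pendant '[{"claw":0.6,"dx":126,"dy":-203,"dz":0,"twist":0},{"claw":0.6,"dx":126,"dy":-203,"dz":0,"twist":0},{"claw":0.6,"dx":126,"dy":-203,"dz":0,"twist":0},{"claw":0.6,"dx":126,"dy":-203,"dz":0,"twist":0},{"claw":0.6,"dx":126,"dy":-203,"dz":0,"twist":0}]' 25
python3 -m pendant '[{"claw":0.6,"dx":127,"dy":-203,"dz":-30,"twist":0},{"claw":0.6,"dx":127,"dy":-203,"dz":-30,"twist":0},{"claw":0.6,"dx":127,"dy":-203,"dz":-30,"twist":0},{"claw":0.6,"dx":127,"dy":-203,"dz":-30,"twist":0},{"claw":0.6,"dx":127,"dy":-203,"dz":-30,"twist":0},{"claw":0.6,"dx":127,"dy":-203,"dz":-30,"twist":0}]'
```

```text
clock: 1.5
tool_pos: [0.3442, 0.3802, 0.2389]
eef_rot: [0.177, 0.984, -0.0, 0.001]
contact_force: [0.9, -0.4, -0.7]
opening: 0.6
finger_force: 0.0
clock: 2.1
tool_pos: [0.4726, 0.1731, 0.208]
eef_rot: [0.182, 0.983, -0.002, 0.001]
contact_force: [-0.0, -0.2, -0.4]
opening: 0.598
finger_force: 0.0
```

```bash
python3 -m pendant '[{"claw":0.6,"dx":0,"dy":0,"dz":0,"twist":0},{"claw":0.6,"dx":0,"dy":0,"dz":0,"twist":0},{"claw":0.6,"dx":0,"dy":0,"dz":0,"twist":0}]'
python3 - <<'E'
from h import *
im,d,P=cloud("wrist","w1.png");p=P.reshape(-1,3)
m=(abs(p[:,0]-.469)<.04)&(abs(p[:,1]-.18)<.04)&(p[:,2]>.05)&(p[:,2]<.07);p=p[m]
print(len(p),cv2.minAreaRect((p[:,:2]*1000).astype(np.float32)),np.median(p[:,2]))
E
```

```text
clock: 2.4
tool_pos: [0.4688, 0.1822, 0.209]
eef_rot: [0.174, 0.985, 0.001, -0.0]
contact_force: [-0.5, 0.6, -0.7]
opening: 0.601
finger_force: 0.0
473 ((466.8900451660156, 178.07798767089844), (23.615137100219727, 22.842632293701172), 69.69522094726562) 0.060788847186081574
```

```bash
python3 -m pendant '[{"claw":0.6,"dx":-1,"dy":-1,"dz":-50,"twist":0},{"claw":0.6,"dx":-1,"dy":-1,"dz":-100,"twist":0},{"claw":0.6,"dx":-1,"dy":-1,"dz":-140,"twist":0},{"claw":0.6,"dx":-1,"dy":-1,"dz":-165,"twist":0},{"claw":0.6,"dx":-1,"dy":-1,"dz":-178,"twist":0},{"claw":0.6,"dx":-1,"dy":-1,"dz":-178,"twist":0},{"claw":0.6,"dx":-1,"dy":-1,"dz":-178,"twist":0}]'
python3 -m pendant '[{"claw":0.1,"dx":0,"dy":0,"dz":0,"twist":0},{"claw":0.1,"dx":0,"dy":0,"dz":0,"twist":0},{"claw":0.1,"dx":0,"dy":0,"dz":0,"twist":0},{"claw":0.1,"dx":0,"dy":0,"dz":0,"twist":0},{"claw":0.1,"dx":0,"dy":0,"dz":0,"twist":0}]'
```

```text
clock: 3.15
tool_pos: [0.4689, 0.18, 0.0316]
eef_rot: [0.176, 0.984, 0.0, 0.0]
contact_force: [0.5, 0.1, 0.3]
opening: 0.601
finger_force: 0.0
clock: 3.65
tool_pos: [0.4689, 0.1793, 0.0312]
eef_rot: [0.176, 0.984, 0.0, 0.0]
contact_force: [-0.2, 0.1, 4.0]
opening: 0.261
finger_force: 24.9
```

```bash
python3 -m pendant '[{"claw":0.1,"dx":0,"dy":0,"dz":40,"twist":0},{"claw":0.1,"dx":0,"dy":0,"dz":90,"twist":0},{"claw":0.1,"dx":-5,"dy":20,"dz":115,"twist":-0.14},{"claw":0.1,"dx":-15,"dy":55,"dz":115,"twist":-0.28},{"claw":0.1,"dx":-28,"dy":90,"dz":115,"twist":-0.42},{"claw":0.1,"dx":-40,"dy":120,"dz":115,"twist":-0.56},{"claw":0.1,"dx":-47,"dy":142,"dz":115,"twist":-0.7},{"claw":0.1,"dx":-47,"dy":142,"dz":115,"twist":-0.846}]'
python3 -m pendant '[{"claw":0.1,"dx":0,"dy":0,"dz":0,"twist":0},{"claw":0.1,"dx":0,"dy":0,"dz":-30,"twist":0},{"claw":0.1,"dx":0,"dy":0,"dz":-60,"twist":0},{"claw":0.1,"dx":0,"dy":0,"dz":-80,"twist":0},{"claw":0.1,"dx":0,"dy":0,"dz":-90,"twist":0},{"claw":0.1,"dx":0,"dy":0,"dz":-90,"twist":0},{"claw":0.1,"dx":0,"dy":0,"dz":-90,"twist":0}]'
```

```text
clock: 4.45
tool_pos: [0.4193, 0.326, 0.1456]
eef_rot: [0.564, 0.826, 0.001, -0.001]
contact_force: [-1.0, 0.8, -0.0]
opening: 0.264
finger_force: 24.9
clock: 5.15
tool_pos: [0.422, 0.3212, 0.0563]
eef_rot: [0.564, 0.826, 0.0, 0.0]
contact_force: [0.3, -0.6, -0.2]
opening: 0.265
finger_force: 24.9
```

```bash
python3 -m pendant '[{"claw":0.1,"dx":0,"dy":0,"dz":-8,"twist":0},{"claw":0.1,"dx":0,"dy":0,"dz":-13,"twist":0},{"claw":0.1,"dx":0,"dy":0,"dz":-16,"twist":0},{"claw":0.1,"dx":0,"dy":0,"dz":-16.5,"twist":0},{"claw":0.1,"dx":0,"dy":0,"dz":-16.5,"twist":0}]'
python3 -m pendant '[{"claw":0.4,"dx":0,"dy":0,"dz":0,"twist":0},{"claw":0.4,"dx":0,"dy":0,"dz":0,"twist":0},{"claw":0.4,"dx":0,"dy":0,"dz":0,"twist":0},{"claw":0.4,"dx":0,"dy":0,"dz":30,"twist":0},{"claw":0.4,"dx":0,"dy":0,"dz":80,"twist":0},{"claw":0.4,"dx":0,"dy":0,"dz":130,"twist":0},{"claw":0.6,"dx":0,"dy":0,"dz":180,"twist":0},{"claw":0.6,"dx":0,"dy":0,"dz":220,"twist":0}]'
```

```text
clock: 5.65
tool_pos: [0.4215, 0.3214, 0.0393]
eef_rot: [0.565, 0.825, 0.0, 0.0]
contact_force: [-0.4, -0.2, -0.3]
opening: 0.263
finger_force: 24.9
clock: 6.45
tool_pos: [0.4217, 0.3214, 0.2623]
eef_rot: [0.565, 0.825, 0.001, 0.0]
contact_force: [1.9, 1.5, -0.4]
opening: 0.56
finger_force: 0.0
```

```bash
python3 -m pendant '[{"claw":0.6,"dx":17,"dy":-43,"dz":0,"twist":-0.1},{"claw":0.6,"dx":34,"dy":-87,"dz":0,"twist":-0.2},{"claw":0.6,"dx":51,"dy":-130,"dz":0,"twist":-0.3},{"claw":0.6,"dx":68,"dy":-173,"dz":0,"twist":-0.37},{"claw":0.6,"dx":85,"dy":-216,"dz":0,"twist":-0.37},{"claw":0.6,"dx":102,"dy":-260,"dz":0,"twist":-0.37},{"claw":0.6,"dx":119,"dy":-303,"dz":0,"twist":-0.37},{"claw":0.6,"dx":136,"dy":-346,"dz":0,"twist":-0.37}]'
python3 -m pendant '[{"claw":0.6,"dx":17,"dy":-43,"dz":0,"twist":0},{"claw":0.6,"dx":34,"dy":-87,"dz":0,"twist":0},{"claw":0.6,"dx":51,"dy":-130,"dz":0,"twist":0},{"claw":0.6,"dx":62,"dy":-160,"dz":0,"twist":0},{"claw":0.6,"dx":68,"dy":-173,"dz":-10,"twist":0},{"claw":0.6,"dx":68,"dy":-173,"dz":-40,"twist":0},{"claw":0.6,"dx":68,"dy":-173,"dz":-40,"twist":0},{"claw":0.6,"dx":68,"dy":-173,"dz":-40,"twist":0}]'
python3 - <<'E'
from h import *
im,d,P=cloud("wrist");p=P.reshape(-1,3)
for c in((.626,-.198),(.459,-.175)):
    m=(abs(p[:,0]-c[0])<.04)&(abs(p[:,1]-c[1])<.04)&(p[:,2]>.048)&(p[:,2]<.07);q=p[m]
    if len(q):print(len(q),cv2.minAreaRect((q[:,:2]*1000).astype(np.float32)),np.median(q[:,2]))
im,d,P=cloud("top");p=P.reshape(-1,3)
np.save("top1.npy",P)
E
```

```text
clock: 7.25
tool_pos: [0.5577, -0.0265, 0.2593]
eef_rot: [0.707, 0.707, 0.0, -0.0]
contact_force: [0.3, 0.9, 0.6]
opening: 0.603
finger_force: 0.0
clock: 8.05
tool_pos: [0.625, -0.1956, 0.2186]
eef_rot: [0.706, 0.708, -0.0, -0.001]
contact_force: [-0.6, 1.3, 0.6]
opening: 0.602
finger_force: 0.0
880 ((624.1870727539062, -200.9053955078125), (33.75231170654297, 33.238372802734375), 46.31412124633789) 0.06074850332575776
525 ((457.67242431640625, -178.33059692382812), (45.64717483520508, 45.2772216796875), 12.655566215515137) 0.0534980677225525
```

```bash
python3 -m pendant '[{"claw":0.6,"dx":0,"dy":-1.5,"dz":-50,"twist":0},{"claw":0.6,"dx":0,"dy":-1.5,"dz":-100,"twist":0},{"claw":0.6,"dx":0,"dy":-1.5,"dz":-145,"twist":0},{"claw":0.6,"dx":0,"dy":-1.5,"dz":-175,"twist":0},{"claw":0.6,"dx":0,"dy":-1.5,"dz":-188,"twist":0},{"claw":0.6,"dx":0,"dy":-1.5,"dz":-188,"twist":0},{"claw":0.6,"dx":0,"dy":-1.5,"dz":-188,"twist":0}]'
python3 -m pendant '[{"claw":0.2,"dx":0,"dy":0,"dz":0,"twist":0},{"claw":0.2,"dx":0,"dy":0,"dz":0,"twist":0},{"claw":0.2,"dx":0,"dy":0,"dz":0,"twist":0},{"claw":0.2,"dx":0,"dy":0,"dz":0,"twist":0}]'
python3 -m pendant '[{"claw":0.2,"dx":0,"dy":0,"dz":40,"twist":0},{"claw":0.2,"dx":0,"dy":0,"dz":90,"twist":0},{"claw":0.2,"dx":0,"dy":0,"dz":140,"twist":0},{"claw":0.2,"dx":0,"dy":0,"dz":190,"twist":0},{"claw":0.2,"dx":0,"dy":0,"dz":240,"twist":0},{"claw":0.2,"dx":0,"dy":0,"dz":255,"twist":0},{"claw":0.2,"dx":0,"dy":0,"dz":255,"twist":0}]'
```

```text
clock: 8.85
tool_pos: [0.6271, -0.1995, 0.0332]
eef_rot: [0.707, 0.708, 0.001, 0.002]
contact_force: [0.7, -0.5, -0.7]
opening: 0.602
finger_force: 0.0
clock: 9.25
tool_pos: [0.6262, -0.1995, 0.0327]
eef_rot: [0.707, 0.707, 0.0, 0.001]
contact_force: [-1.6, -0.4, 6.7]
opening: 0.379
finger_force: 25.0
clock: 9.95
tool_pos: [0.627, -0.1998, 0.2897]
eef_rot: [0.707, 0.707, 0.002, 0.003]
contact_force: [-0.1, -0.0, -1.6]
opening: 0.381
finger_force: 25.0
```

```bash
python3 -m pendant '[{"claw":0.2,"dx":-14,"dy":35,"dz":0,"twist":0},{"claw":0.2,"dx":-31,"dy":79,"dz":0,"twist":0},{"claw":0.2,"dx":-48,"dy":122,"dz":0,"twist":0},{"claw":0.2,"dx":-65,"dy":166,"dz":0,"twist":0},{"claw":0.2,"dx":-82,"dy":209,"dz":0,"twist":0.05},{"claw":0.2,"dx":-99,"dy":253,"dz":0,"twist":0.15},{"claw":0.2,"dx":-116,"dy":296,"dz":0,"twist":0.25},{"claw":0.2,"dx":-133,"dy":340,"dz":0,"twist":0.37}]'
python3 -m pendant '[{"claw":0.2,"dx":-17,"dy":44,"dz":0,"twist":0},{"claw":0.2,"dx":-34,"dy":87,"dz":0,"twist":0},{"claw":0.2,"dx":-51,"dy":130,"dz":0,"twist":0},{"claw":0.2,"dx":-70,"dy":180,"dz":0,"twist":0},{"claw":0.2,"dx":-85,"dy":217,"dz":0,"twist":0},{"claw":0.2,"dx":-91,"dy":231.5,"dz":-20,"twist":0},{"claw":0.2,"dx":-91,"dy":231.5,"dz":-60,"twist":0},{"claw":0.2,"dx":-91,"dy":231.5,"dz":-100,"twist":0}]'
python3 -m pendant '[{"claw":0.2,"dx":0,"dy":0,"dz":-40,"twist":0},{"claw":0.2,"dx":0,"dy":0,"dz":-80,"twist":0},{"claw":0.2,"dx":0,"dy":0,"dz":-110,"twist":0},{"claw":0.2,"dx":0,"dy":0,"dz":-125,"twist":0},{"claw":0.2,"dx":0,"dy":0,"dz":-130,"twist":0},{"claw":0.2,"dx":0,"dy":0,"dz":-130,"twist":0},{"claw":0.2,"dx":0,"dy":0,"dz":-130,"twist":0}]'
```

```text
clock: 10.75
tool_pos: [0.4903, 0.142, 0.2845]
eef_rot: [0.563, 0.827, -0.001, -0.001]
contact_force: [0.6, -0.1, -0.6]
opening: 0.375
finger_force: 25.0
clock: 11.55
tool_pos: [0.4001, 0.3727, 0.1839]
eef_rot: [0.564, 0.826, -0.001, -0.0]
contact_force: [0.1, 0.8, -1.3]
opening: 0.383
finger_force: 25.0
clock: 12.25
tool_pos: [0.4016, 0.3723, 0.0566]
eef_rot: [0.565, 0.825, 0.0, 0.0]
contact_force: [0.6, 0.7, -1.0]
opening: 0.376
finger_force: 25.0
```

```bash
python3 -m pendant '[{"claw":0.2,"dx":0,"dy":0,"dz":-8,"twist":0},{"claw":0.2,"dx":0,"dy":0,"dz":-13,"twist":0},{"claw":0.2,"dx":0,"dy":0,"dz":-16,"twist":0},{"claw":0.2,"dx":0,"dy":0,"dz":-16.5,"twist":0},{"claw":0.2,"dx":0,"dy":0,"dz":-16.5,"twist":0}]'
python3 -m pendant '[{"claw":0.52,"dx":0,"dy":0,"dz":0,"twist":0},{"claw":0.52,"dx":0,"dy":0,"dz":0,"twist":0},{"claw":0.52,"dx":0,"dy":0,"dz":0,"twist":0},{"claw":0.52,"dx":0,"dy":0,"dz":30,"twist":0},{"claw":0.52,"dx":0,"dy":0,"dz":80,"twist":0},{"claw":0.52,"dx":0,"dy":0,"dz":130,"twist":0},{"claw":0.75,"dx":0,"dy":0,"dz":180,"twist":0},{"claw":0.75,"dx":0,"dy":0,"dz":220,"twist":0}]'
python3 -m pendant '[{"claw":0.75,"dx":0,"dy":0,"dz":0,"twist":0},{"claw":0.75,"dx":0,"dy":0,"dz":0,"twist":0}]'
python3 - <<'E'
from h import *
im,d,P=cloud("wrist","w2.png")
E
```

```text
clock: 12.75
tool_pos: [0.4014, 0.3724, 0.0406]
eef_rot: [0.565, 0.825, 0.0, -0.0]
contact_force: [-1.5, -0.7, 6.4]
opening: 0.382
finger_force: 25.0
clock: 13.55
tool_pos: [0.4018, 0.3725, 0.2626]
eef_rot: [0.565, 0.825, 0.001, 0.0]
contact_force: [1.1, 0.4, -0.2]
opening: 0.68
finger_force: 0.0
clock: 13.75
tool_pos: [0.4017, 0.3725, 0.2603]
eef_rot: [0.565, 0.825, 0.001, 0.0]
contact_force: [-0.2, 0.9, -0.9]
opening: 0.75
finger_force: 0.0
```

View pics/w2.png

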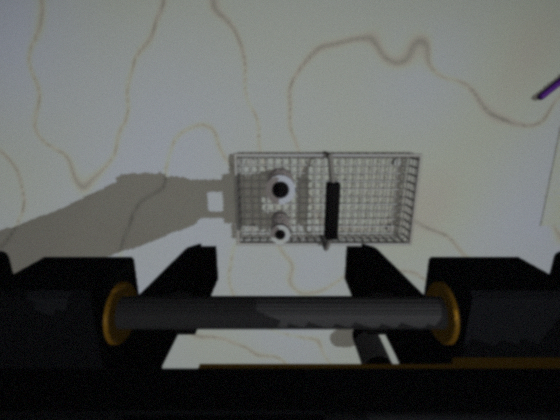

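The basket holds both grips upright, wide at (281,188) and slim at (281,233). Next is the steel cup.

```bash
python3 -m pendant '[{"claw":0.75,"dx":5,"dy":-45,"dz":0,"twist":-0.1},{"claw":0.75,"dx":10,"dy":-93,"dz":0,"twist":-0.2},{"claw":0.75,"dx":15,"dy":-141,"dz":0,"twist":-0.3},{"claw":0.75,"dx":20,"dy":-189,"dz":0,"twist":-0.37},{"claw":0.75,"dx":25,"dy":-237,"dz":0,"twist":-0.37},{"claw":0.75,"dx":30,"dy":-285,"dz":0,"twist":-0.37},{"claw":0.75,"dx":35,"dy":-333,"dz":0,"twist":-0.37},{"claw":0.75,"dx":40,"dy":-381,"dz":0,"twist":-0.37}]'
python3 -m pendant '[{"claw":0.75,"dx":5,"dy":-48,"dz":0,"twist":0},{"claw":0.75,"dx":10,"dy":-96,"dz":0,"twist":0},{"claw":0.75,"dx":15,"dy":-140,"dz":0,"twist":0},{"claw":0.75,"dx":17,"dy":-163,"dz":0,"twist":0},{"claw":0.75,"dx":17,"dy":-167.5,"dz":-20,"twist":0},{"claw":0.75,"dx":17,"dy":-167.5,"dz":-60,"twist":0},{"claw":0.75,"dx":17,"dy":-167.5,"dz":-100,"twist":0},{"claw":0.75,"dx":17,"dy":-167.5,"dz":-100,"twist":0}]'
python3 -m pendant '[{"claw":0.75,"dx":0,"dy":0,"dz":-50,"twist":0},{"claw":0.75,"dx":0,"dy":0,"dz":-95,"twist":0},{"claw":0.75,"dx":0,"dy":0,"dz":-120,"twist":0},{"claw":0.75,"dx":0,"dy":0,"dz":-130,"twist":0},{"claw":0.75,"dx":0,"dy":0,"dz":-130,"twist":0},{"claw":0.75,"dx":0,"dy":0,"dz":-130,"twist":0}]'
```

```text
clock: 14.6
tool_pos: [0.4402, -0.0105, 0.2581]
eef_rot: [0.707, 0.708, -0.001, -0.001]
contact_force: [0.7, -0.3, -0.4]
opening: 0.75
finger_force: 0.0
clock: 15.4
tool_pos: [0.4541, -0.1746, 0.1545]
eef_rot: [0.707, 0.707, -0.003, -0.006]
contact_force: [-1.0, 0.7, 0.1]
opening: 0.748
finger_force: 0.0
clock: 16.0
tool_pos: [0.4592, -0.1765, 0.031]
eef_rot: [0.707, 0.707, 0.0, 0.001]
contact_force: [1.0, -0.1, -0.1]
opening: 0.751
finger_force: 0.0
```

```bash
python3 -m pendant '[{"claw":0.4,"dx":0,"dy":0,"dz":0,"twist":0},{"claw":0.4,"dx":0,"dy":0,"dz":0,"twist":0},{"claw":0.4,"dx":0,"dy":0,"dz":0,"twist":0},{"claw":0.4,"dx":0,"dy":0,"dz":0,"twist":0},{"claw":0.4,"dx":0,"dy":0,"dz":0,"twist":0}]'
python3 -m pendant '[{"claw":0.4,"dx":0,"dy":0,"dz":40,"twist":0},{"claw":0.4,"dx":0,"dy":0,"dz":90,"twist":0},{"claw":0.4,"dx":0,"dy":0,"dz":140,"twist":0},{"claw":0.4,"dx":0,"dy":0,"dz":190,"twist":0},{"claw":0.4,"dx":0,"dy":0,"dz":240,"twist":0},{"claw":0.4,"dx":0,"dy":0,"dz":255,"twist":0},{"claw":0.4,"dx":0,"dy":0,"dz":255,"twist":0}]'
```

```text
clock: 16.5
tool_pos: [0.4589, -0.1763, 0.0307]
eef_rot: [0.707, 0.707, 0.0, 0.001]
contact_force: [-1.0, 0.1, 7.8]
opening: 0.519
finger_force: 25.0
clock: 17.2
tool_pos: [0.4597, -0.1766, 0.2874]
eef_rot: [0.707, 0.707, 0.002, 0.003]
contact_force: [-0.7, -0.5, -1.6]
opening: 0.519
finger_force: 25.0
```

```bash
python3 -m pendant '[{"claw":0.4,"dx":3,"dy":30,"dz":0,"twist":0},{"claw":0.4,"dx":8,"dy":76,"dz":0,"twist":0},{"claw":0.4,"dx":13,"dy":123,"dz":0,"twist":0},{"claw":0.4,"dx":18,"dy":170,"dz":0,"twist":0},{"claw":0.4,"dx":23,"dy":217,"dz":0,"twist":0.05},{"claw":0.4,"dx":28,"dy":264,"dz":0,"twist":0.15},{"claw":0.4,"dx":33,"dy":311,"dz":0,"twist":0.25},{"claw":0.4,"dx":37,"dy":357,"dz":0,"twist":0.37}]'
python3 -m pendant '[{"claw":0.4,"dx":5,"dy":45,"dz":0,"twist":0},{"claw":0.4,"dx":9,"dy":90,"dz":0,"twist":0},{"claw":0.4,"dx":14,"dy":135,"dz":0,"twist":0},{"claw":0.4,"dx":19,"dy":175,"dz":0,"twist":0},{"claw":0.4,"dx":21,"dy":200,"dz":0,"twist":0},{"claw":0.4,"dx":22,"dy":213,"dz":-20,"twist":0},{"claw":0.4,"dx":22,"dy":213,"dz":-60,"twist":0},{"claw":0.4,"dx":22,"dy":213,"dz":-100,"twist":0}]'
python3 -m pendant '[{"claw":0.4,"dx":0,"dy":0,"dz":-40,"twist":0},{"claw":0.4,"dx":0,"dy":0,"dz":-80,"twist":0},{"claw":0.4,"dx":0,"dy":0,"dz":-110,"twist":0},{"claw":0.4,"dx":0,"dy":0,"dz":-125,"twist":0},{"claw":0.4,"dx":0,"dy":0,"dz":-130,"twist":0},{"claw":0.4,"dx":0,"dy":0,"dz":-130,"twist":0},{"claw":0.4,"dx":0,"dy":0,"dz":-130,"twist":0}]'
```

```text
clock: 18.0
tool_pos: [0.4941, 0.1825, 0.2827]
eef_rot: [0.562, 0.827, -0.002, -0.001]
contact_force: [1.4, -0.7, -1.8]
opening: 0.516
finger_force: 25.0
clock: 18.8
tool_pos: [0.5163, 0.394, 0.1815]
eef_rot: [0.564, 0.826, -0.001, -0.001]
contact_force: [0.8, 0.2, -2.2]
opening: 0.515
finger_force: 25.0
clock: 19.5
tool_pos: [0.5184, 0.3944, 0.0561]
eef_rot: [0.565, 0.825, 0.001, 0.0]
contact_force: [0.4, 0.2, -0.7]
opening: 0.518
finger_force: 25.0
```

```bash
python3 -m pendant '[{"claw":0.4,"dx":0,"dy":0,"dz":-8,"twist":0},{"claw":0.4,"dx":0,"dy":0,"dz":-13,"twist":0},{"claw":0.4,"dx":0,"dy":0,"dz":-16.5,"twist":0},{"claw":0.4,"dx":0,"dy":0,"dz":-17,"twist":0},{"claw":0.4,"dx":0,"dy":0,"dz":-17,"twist":0}]'
python3 -m pendant '[{"claw":0.6,"dx":0,"dy":0,"dz":0,"twist":0},{"claw":0.6,"dx":0,"dy":0,"dz":0,"twist":0},{"claw":0.6,"dx":0,"dy":0,"dz":0,"twist":0},{"claw":0.6,"dx":0,"dy":0,"dz":30,"twist":0},{"claw":0.6,"dx":0,"dy":0,"dz":80,"twist":0},{"claw":0.6,"dx":0,"dy":0,"dz":130,"twist":0},{"claw":0.27,"dx":-50,"dy":-10,"dz":150,"twist":0},{"claw":0.27,"dx":-70,"dy":-20,"dz":150,"twist":0}]'
python3 -m pendant '[{"claw":0.27,"dx":-16,"dy":-40,"dz":0,"twist":0},{"claw":0.27,"dx":-32,"dy":-80,"dz":0,"twist":0},{"claw":0.27,"dx":-48,"dy":-120,"dz":0,"twist":0},{"claw":0.27,"dx":-48,"dy":-120,"dz":0,"twist":0},{"claw":0.27,"dx":-48,"dy":-120,"dz":0,"twist":0},{"claw":0.27,"dx":-48,"dy":-120,"dz":0,"twist":0}]'
python3 - <<'E'
from h import *
bw={}
for n in("top","side"):
    im,d,P=cloud(n,n+"2.png");p=P.reshape(-1,3)
    def rect(nm,c,rad,z0,z1):
        m=(np.hypot(p[:,0]-c[0],p[:,1]-c[1])<rad)&(p[:,2]>z0)&(p[:,2]<z1);q=p[m]
        if len(q)>5:print(n,nm,len(q),[np.round(x,1) for x in cv2.minAreaRect((q[:,:2]*1000).astype(np.float32))],np.median(q[:,2]).round(3))
    rect("bar",(.4635,.373),.04,.078,.1);rect("wall",(.463,.373),.15,.025,.043)
    rect("slim",(.4215,.3214),.025,.058,.075);rect("wide",(.4014,.3725),.03,.058,.075);rect("cup",(.518,.394),.035,.054,.07)
im,d,P=cloud("wrist","w3.png")
E
```

```text
clock: 20.0
tool_pos: [0.5175, 0.3939, 0.0388]
eef_rot: [0.565, 0.825, 0.0, -0.0]
contact_force: [-1.7, -2.0, 6.7]
opening: 0.517
finger_force: 25.0
clock: 20.8
tool_pos: [0.4465, 0.3758, 0.1909]
eef_rot: [0.564, 0.826, 0.003, -0.0]
contact_force: [-0.3, -0.4, -0.4]
opening: 0.437
finger_force: 0.0
clock: 21.4
tool_pos: [0.4005, 0.2554, 0.1879]
eef_rot: [0.564, 0.826, 0.001, 0.0]
contact_force: [-0.3, -0.7, 1.0]
opening: 0.269
finger_force: 0.0
top wall 740 [array([462.9, 373.3]), array([225.8, 119.5]), np.float64(21.3)] 0.036
top wide 21 [array([411.4, 377.9]), array([ 9.6, 32.7]), np.float64(32.3)] 0.067
top cup 119 [array([519.2, 393.2]), array([45.4, 42.5]), np.float64(87.9)] 0.06
side bar 179 [array([464.2, 373.9]), array([16. , 66.5]), np.float64(19.9)] 0.086
side wall 972 [array([463.6, 373.7]), array([226.7, 120.6]), np.float64(20.8)] 0.035
side slim 82 [array([423.1, 323.9]), array([22. , 23.1]), np.float64(86.1)] 0.067
side wide 148 [array([405.2, 374.4]), array([33.4, 34.7]), np.float64(9.4)] 0.067
side cup 135 [array([520.5, 394.4]), array([44.5, 46.5]), np.float64(8.9)] 0.059
```

View pics/w3.png

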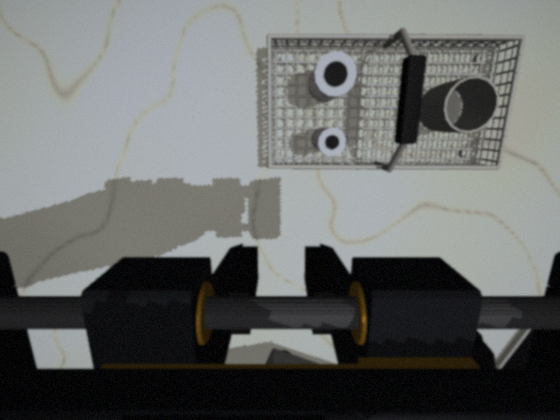

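All three are upright and the basket hasn't shifted: wide (335,73), slim (331,141), bar (410,98), cup (470,103). I'll take the handle now.

```bash
python3 -m pendant '[{"claw":0.28,"dx":21,"dy":40,"dz":0,"twist":0},{"claw":0.28,"dx":42,"dy":80,"dz":0,"twist":0},{"claw":0.28,"dx":58,"dy":110,"dz":0,"twist":0},{"claw":0.28,"dx":63.5,"dy":119,"dz":0,"twist":0},{"claw":0.28,"dx":63.5,"dy":119,"dz":-25,"twist":0},{"claw":0.28,"dx":63.5,"dy":119,"dz":-60,"twist":0},{"claw":0.28,"dx":63.5,"dy":119,"dz":-70,"twist":0},{"claw":0.28,"dx":63.5,"dy":119,"dz":-70,"twist":0}]' 50
python3 -m pendant '[{"claw":0.28,"dx":0,"dy":0,"dz":0,"twist":0},{"claw":0.28,"dx":0,"dy":0,"dz":-20,"twist":0},{"claw":0.28,"dx":0,"dy":0,"dz":-40,"twist":0},{"claw":0.28,"dx":0,"dy":0,"dz":-53,"twist":0},{"claw":0.28,"dx":0,"dy":0,"dz":-57,"twist":0},{"claw":0.28,"dx":0,"dy":0,"dz":-57,"twist":0}]'
python3 -m pendant '[{"claw":0.05,"dx":0,"dy":0,"dz":0,"twist":0},{"claw":0.05,"dx":0,"dy":0,"dz":0,"twist":0},{"claw":0.05,"dx":0,"dy":0,"dz":0,"twist":0},{"claw":0.05,"dx":0,"dy":0,"dz":0,"twist":0},{"claw":0.05,"dx":0,"dy":0,"dz":0,"twist":0}]'
python3 -m pendant '[{"claw":0.05,"dx":0,"dy":0,"dz":3,"twist":0},{"claw":0.05,"dx":0,"dy":0,"dz":8,"twist":0},{"claw":0.05,"dx":0,"dy":0,"dz":15,"twist":0},{"claw":0.05,"dx":0,"dy":0,"dz":25,"twist":0},{"claw":0.05,"dx":0,"dy":0,"dz":30,"twist":0},{"claw":0.05,"dx":0,"dy":0,"dz":30,"twist":0},{"claw":0.05,"dx":0,"dy":0,"dz":30,"twist":0}]'
python3 - <<'E'
from h import *
s=r.get_state();print(s["contact_force"],s["moment"])
im,d,P=cloud("side","s3.png");p=P.reshape(-1,3)
m=(np.hypot(p[:,0]-.463,p[:,1]-.373)<.15)&(p[:,2]>.06)&(p[:,2]<.072);q=p[m]
q=q-[.4635,.3733,0];a=q@[.932,.362,0];b=q@[-.362,.932,0]
for nm,k in(("-x wall",abs(a+110)<5),("+x wall",abs(a-110)<5),("-y",abs(b+56)<4),("+y",abs(b-56)<4)):print(nm,k.sum(),np.percentile(q[k][:,2],[50,90]))
E
```

```text
clock: 22.35
tool_pos: [0.462, 0.3726, 0.1162]
eef_rot: [0.564, 0.826, -0.002, -0.0]
contact_force: [0.1, -0.2, 0.1]
opening: 0.283
finger_force: 0.0
clock: 22.95
tool_pos: [0.4633, 0.373, 0.0611]
eef_rot: [0.565, 0.825, 0.0, 0.0]
contact_force: [0.5, -0.5, 0.2]
opening: 0.281
finger_force: 0.0
clock: 23.45
tool_pos: [0.4628, 0.3729, 0.0616]
eef_rot: [0.565, 0.825, 0.0, -0.0]
contact_force: [-2.6, -1.1, 6.5]
opening: 0.149
finger_force: 50.0
clock: 24.15
tool_pos: [0.463, 0.3729, 0.0909]
eef_rot: [0.565, 0.825, 0.0, 0.0]
contact_force: [-0.1, 0.5, -6.4]
opening: 0.146
finger_force: 50.0
[-0.14840725  0.52594228 -6.36621673] [-0.0734807  -0.00732565 -0.01689395]Traceback (most recent call last):
  File "<stdin>", line 6, in <module>
    return _quantile_unchecked(
        a, q, axis, out, overwrite_input, method, keepdims, weights)
    return _ureduce(a,
                    func=_quantile_ureduce_func,
    ...<5 lines>...
                    overwrite_input=overwrite_input,
                    method=method)
    r = func(a, **kwargs)
    result = _quantile(arr,
                       quantiles=q,
    ...<2 lines>...
                       out=out,
                       weights=wgt)
    slices_having_nans = np.isnan(arr[-1, ...])
                                  ~~~^^^^^^^^^
IndexError: index -1 is out of bounds for axis 0 with size 0
```

The lift force of 6.4 N fits the load, and the moment is near zero, so it hangs level. I'll raise it and carry it gently.

```bash
python3 -m pendant '[{"claw":0.05,"dx":0,"dy":0,"dz":10,"twist":0},{"claw":0.05,"dx":0,"dy":0,"dz":30,"twist":0},{"claw":0.05,"dx":0,"dy":0,"dz":60,"twist":0},{"claw":0.05,"dx":0,"dy":0,"dz":95,"twist":0},{"claw":0.05,"dx":0,"dy":0,"dz":130,"twist":0},{"claw":0.05,"dx":0,"dy":0,"dz":165,"twist":0},{"claw":0.05,"dx":0,"dy":0,"dz":190,"twist":0},{"claw":0.05,"dx":0,"dy":0,"dz":205,"twist":0}]'
python3 -m pendant '[{"claw":0.05,"dx":2,"dy":-6,"dz":5,"twist":-0.02},{"claw":0.05,"dx":7,"dy":-20,"dz":5,"twist":-0.05},{"claw":0.05,"dx":14,"dy":-42,"dz":5,"twist":-0.09},{"claw":0.05,"dx":23,"dy":-69,"dz":5,"twist":-0.13},{"claw":0.05,"dx":33,"dy":-99,"dz":5,"twist":-0.17},{"claw":0.05,"dx":43,"dy":-129,"dz":5,"twist":-0.21},{"claw":0.05,"dx":53,"dy":-159,"dz":5,"twist":-0.25},{"claw":0.05,"dx":63,"dy":-189,"dz":5,"twist":-0.29}]'
python3 -m pendant '[{"claw":0.05,"dx":10,"dy":-30,"dz":0,"twist":-0.03},{"claw":0.05,"dx":20,"dy":-60,"dz":0,"twist":-0.06},{"claw":0.05,"dx":30,"dy":-90,"dz":0,"twist":-0.08},{"claw":0.05,"dx":40,"dy":-120,"dz":0,"twist":-0.09},{"claw":0.05,"dx":49,"dy":-147,"dz":0,"twist":-0.097},{"claw":0.05,"dx":57,"dy":-170,"dz":0,"twist":-0.097},{"claw":0.05,"dx":63,"dy":-186,"dz":0,"twist":-0.097},{"claw":0.05,"dx":66.5,"dy":-194,"dz":0,"twist":-0.097}]'
python3 -m pendant '[{"claw":0.05,"dx":0,"dy":-2,"dz":0,"twist":0},{"claw":0.05,"dx":0,"dy":-2,"dz":0,"twist":0},{"claw":0.05,"dx":0,"dy":-2,"dz":0,"twist":0},{"claw":0.05,"dx":0,"dy":-2,"dz":0,"twist":0}]'
python3 - <<'E'
from h import *
for n in("top","side"):
    im,d,P=cloud(n,n+"4.png");p=P.reshape(-1,3)
    m=(np.hypot(p[:,0]-.593,p[:,1]+.012)<.16)&(p[:,2]>.255)&(p[:,2]<.285);q=p[m]
    m2=(np.hypot(p[:,0]-.593,p[:,1]+.012)<.16)&(p[:,2]>.225)&(p[:,2]<.285);q2=p[m2]
    for z in(q,q2):print(n,len(z),cv2.minAreaRect((z[:,:2]*1000).astype(np.float32)))
E
```

```text
clock: 25.0
tool_pos: [0.4634, 0.373, 0.2987]
eef_rot: [0.565, 0.825, 0.002, 0.0]
contact_force: [0.5, 0.3, -6.7]
opening: 0.146
finger_force: 50.0
clock: 25.8
tool_pos: [0.5257, 0.1792, 0.2995]
eef_rot: [0.68, 0.733, -0.002, -0.0]
contact_force: [0.1, 0.7, -5.9]
opening: 0.148
finger_force: 50.0
clock: 26.6
tool_pos: [0.5919, -0.014, 0.2999]
eef_rot: [0.715, 0.7, -0.001, -0.0]
contact_force: [0.0, 0.4, -6.1]
opening: 0.149
finger_force: 50.0
clock: 27.0
tool_pos: [0.5923, -0.0106, 0.3007]
eef_rot: [0.712, 0.702, 0.0, -0.0]
contact_force: [0.1, -0.4, -4.6]
opening: 0.152
finger_force: 50.0
top 0 ((0.0, 0.0), (0.0, 0.0), 0.0)
top 0 ((0.0, 0.0), (0.0, 0.0), 0.0)
side 1507 ((593.4278564453125, -9.330329895019531), (118.44237518310547, 226.77867126464844), 88.89205932617188)
side 2914 ((593.4278564453125, -9.330329895019531), (118.44237518310547, 226.77867126464844), 88.89205932617188)
```

View pics/side4.png

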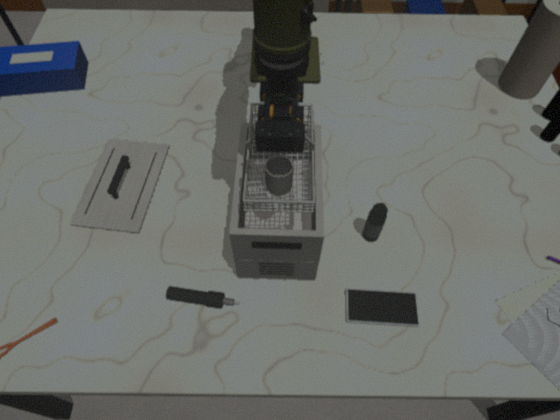

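The basket hangs level over the tank. The side camera puts it at yaw 88.9° and centre (593.4,-9.3), against 88.8° and (592.6,-11.4) for the cleaner. I'm lowering it with a small y correction.

```bash
python3 -m pendant '[{"claw":0.05,"dx":-0.5,"dy":-1.5,"dz":-8,"twist":0},{"claw":0.05,"dx":-0.5,"dy":-1.5,"dz":-22,"twist":0},{"claw":0.05,"dx":-0.5,"dy":-1.5,"dz":-40,"twist":0},{"claw":0.05,"dx":-0.5,"dy":-1.5,"dz":-58,"twist":0},{"claw":0.05,"dx":-0.5,"dy":-1.5,"dz":-74,"twist":0},{"claw":0.05,"dx":-0.5,"dy":-1.5,"dz":-86,"twist":0},{"claw":0.05,"dx":-0.5,"dy":-1.5,"dz":-95,"twist":0},{"claw":0.05,"dx":-0.5,"dy":-1.5,"dz":-100,"twist":0}]'
python3 -m pendant '[{"claw":0.05,"dx":0,"dy":0,"dz":-5,"twist":0},{"claw":0.05,"dx":0,"dy":0,"dz":-12,"twist":0},{"claw":0.05,"dx":0,"dy":0,"dz":-20,"twist":0},{"claw":0.05,"dx":0,"dy":0,"dz":-27,"twist":0},{"claw":0.05,"dx":0,"dy":0,"dz":-32,"twist":0},{"claw":0.05,"dx":0,"dy":0,"dz":-35,"twist":0},{"claw":0.05,"dx":0,"dy":0,"dz":-35,"twist":0},{"claw":0.05,"dx":0,"dy":0,"dz":-35,"twist":0}]'
```

```text
clock: 27.9
tool_pos: [0.5918, -0.0136, 0.1999]
eef_rot: [0.713, 0.701, -0.0, -0.0]
contact_force: [0.5, 0.5, -5.5]
opening: 0.149
finger_force: 50.0
clock: 28.7
tool_pos: [0.5922, -0.0137, 0.1659]
eef_rot: [0.713, 0.701, 0.0, 0.0]
contact_force: [-0.5, 0.2, -5.0]
opening: 0.149
finger_force: 50.0
```

```bash
python3 -m pendant '[{"claw":0.05,"dx":0,"dy":0,"dz":-1.5,"twist":0},{"claw":0.05,"dx":0,"dy":0,"dz":-3,"twist":0},{"claw":0.05,"dx":0,"dy":0,"dz":-4,"twist":0},{"claw":0.05,"dx":0,"dy":0,"dz":-4.5,"twist":0},{"claw":0.05,"dx":0,"dy":0,"dz":-4.5,"twist":0},{"claw":0.05,"dx":0,"dy":0,"dz":-4.5,"twist":0}]'
```

```text
clock: 29.3
tool_pos: [0.5921, -0.0137, 0.1616]
eef_rot: [0.713, 0.701, 0.0, 0.0]
contact_force: [-1.7, 0.4, 0.0]
opening: 0.152
finger_force: 50.0
```

The load is off the wrist, so the basket is standing on the tank floor. I'll release, rise and look.

```bash
python3 -m pendant '[{"claw":0.28,"dx":0,"dy":0,"dz":0,"twist":0},{"claw":0.28,"dx":0,"dy":0,"dz":0,"twist":0},{"claw":0.28,"dx":0,"dy":0,"dz":0,"twist":0},{"claw":0.28,"dx":0,"dy":0,"dz":15,"twist":0},{"claw":0.28,"dx":0,"dy":0,"dz":45,"twist":0},{"claw":0.28,"dx":0,"dy":0,"dz":90,"twist":0},{"claw":0.28,"dx":0,"dy":0,"dz":130,"twist":0},{"claw":0.28,"dx":0,"dy":0,"dz":140,"twist":0}]'
python3 -m pendant '[{"claw":0.35,"dx":-14,"dy":-45,"dz":0,"twist":0},{"claw":0.35,"dx":-28,"dy":-90,"dz":0,"twist":0},{"claw":0.35,"dx":-42,"dy":-135,"dz":0,"twist":0},{"claw":0.35,"dx":-56,"dy":-180,"dz":0,"twist":0},{"claw":0.35,"dx":-70,"dy":-225,"dz":0,"twist":0},{"claw":0.35,"dx":-84,"dy":-270,"dz":0,"twist":0},{"claw":0.35,"dx":-94,"dy":-305,"dz":0,"twist":0},{"claw":0.35,"dx":-94,"dy":-305,"dz":0,"twist":0}]'
python3 - <<'E'
from h import *
im,d,P=cloud("top","top5.png");p=P.reshape(-1,3)
cv2.imwrite("pics/top5c.png",cv2.resize(im[130:300,220:360],None,fx=3.5,fy=3.5))
def rect(nm,c,rad,z0,z1):
    m=(np.hypot(p[:,0]-c[0],p[:,1]-c[1])<rad)&(p[:,2]>z0)&(p[:,2]<z1);q=p[m]
    if len(q)>5:print(nm,len(q),[np.round(x,1) for x in cv2.minAreaRect((q[:,:2]*1000).astype(np.float32))],np.median(q[:,2]).round(3))
rect("bar",(.592,-.013),.05,.176,.194);rect("rim",(.593,-.012),.17,.195,.21)
rect("walls",(.592,-.013),.14,.128,.14)
E
```

```text
clock: 30.1
tool_pos: [0.5947, -0.0141, 0.3062]
eef_rot: [0.713, 0.701, 0.003, 0.003]
contact_force: [1.4, -0.6, 0.7]
opening: 0.279
finger_force: 0.0
clock: 30.9
tool_pos: [0.4943, -0.3257, 0.3008]
eef_rot: [0.716, 0.698, -0.002, 0.001]
contact_force: [-0.6, 0.3, 1.6]
opening: 0.35
finger_force: 0.0
bar 273 [array([592.5, -13.3]), array([13.7, 73.1]), np.float64(0.2)] 0.186
rim 3293 [array([593. , -12.4]), array([165.1, 265.4]), np.float64(88.9)] 0.2
walls 985 [array([592.9, -12.4]), array([137.6, 240.8]), np.float64(88.8)] 0.136
```

View pics/top5c.png

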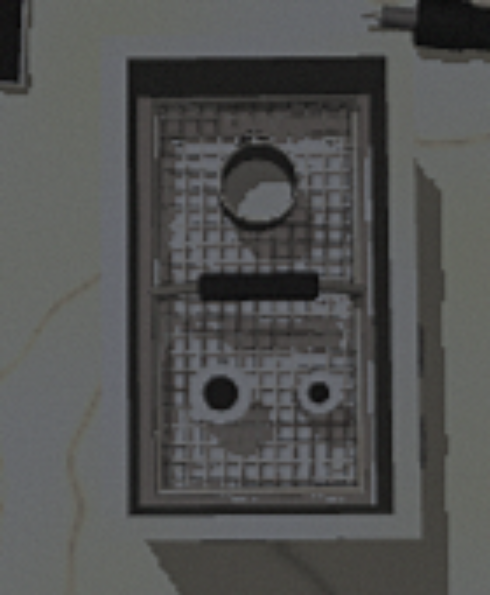

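The picture shows the basket standing inside the tank, with the cup at (258,187) and the grips at (221,393) and (318,392), all upright. Now the lid.

```bash
python3 -m pendant '[{"claw":0.4,"dx":-10,"dy":-30,"dz":0,"twist":0.149},{"claw":0.4,"dx":-21.7,"dy":-72.5,"dz":0,"twist":0.298},{"claw":0.4,"dx":-21.7,"dy":-72.5,"dz":0,"twist":0.447},{"claw":0.4,"dx":-21.7,"dy":-72.5,"dz":-20,"twist":0.596},{"claw":0.4,"dx":-21.7,"dy":-72.5,"dz":-50,"twist":0.745},{"claw":0.4,"dx":-21.7,"dy":-72.5,"dz":-80,"twist":0.894},{"claw":0.4,"dx":-21.7,"dy":-72.5,"dz":-110,"twist":1.043},{"claw":0.4,"dx":-21.7,"dy":-72.5,"dz":-120,"twist":1.19}]'
python3 -m pendant '[{"claw":0.4,"dx":0,"dy":0,"dz":0,"twist":0.14},{"claw":0.4,"dx":0,"dy":0,"dz":0,"twist":0.281},{"claw":0.4,"dx":0,"dy":0,"dz":0,"twist":0.281},{"claw":0.4,"dx":0,"dy":0,"dz":0,"twist":0.281},{"claw":0.4,"dx":0,"dy":0,"dz":0,"twist":0.281}]'
python3 - <<'E'
from h import *
s=r.get_state();print(s["q"].round(2))
im,d,P=cloud("wrist","w6.png");p=P.reshape(-1,3)
m=(np.hypot(p[:,0]-.476,p[:,1]+.391)<.075)&(p[:,2]>.038)&(p[:,2]<.056);q=p[m]
print(len(q),cv2.minAreaRect((q[:,:2]*1000).astype(np.float32)))
E
```

```text
clock: 31.75
tool_pos: [0.4759, -0.3876, 0.1778]
eef_rot: [0.193, 0.981, 0.002, -0.002]
contact_force: [-1.2, -0.6, -0.6]
opening: 0.399
finger_force: 0.0
clock: 32.25
tool_pos: [0.4768, -0.3904, 0.1813]
eef_rot: [0.059, 0.998, 0.0, 0.0]
contact_force: [0.4, 0.0, 0.4]
opening: 0.401
finger_force: 0.0
[ 0.76  0.75 -0.27  1.65  0.26  0.78  1.83]
1966 ((474.3876953125, -393.9628601074219), (15.754165649414062, 109.21746826171875), 83.4931869506836)
```

```bash
python3 -m pendant '[{"claw":0.4,"dx":-0.5,"dy":-0.5,"dz":-40,"twist":0},{"claw":0.4,"dx":-0.5,"dy":-0.5,"dz":-85,"twist":0},{"claw":0.4,"dx":-0.5,"dy":-0.5,"dz":-120,"twist":0},{"claw":0.4,"dx":-0.5,"dy":-0.5,"dz":-145,"twist":0},{"claw":0.4,"dx":-0.5,"dy":-0.5,"dz":-157,"twist":0},{"claw":0.4,"dx":-0.5,"dy":-0.5,"dz":-159.5,"twist":0},{"claw":0.4,"dx":-0.5,"dy":-0.5,"dz":-159.5,"twist":0},{"claw":0.4,"dx":-0.5,"dy":-0.5,"dz":-159.5,"twist":0}]'
python3 -m pendant '[{"claw":0.05,"dx":0,"dy":0,"dz":0,"twist":0},{"claw":0.05,"dx":0,"dy":0,"dz":0,"twist":0},{"claw":0.05,"dx":0,"dy":0,"dz":0,"twist":0},{"claw":0.05,"dx":0,"dy":0,"dz":0,"twist":0},{"claw":0.05,"dx":0,"dy":0,"dz":0,"twist":0}]' 50
python3 -m pendant '[{"claw":0.05,"dx":0,"dy":0,"dz":5,"twist":0},{"claw":0.05,"dx":0,"dy":0,"dz":20,"twist":0},{"claw":0.05,"dx":0,"dy":0,"dz":45,"twist":0},{"claw":0.05,"dx":0,"dy":0,"dz":80,"twist":0},{"claw":0.05,"dx":0,"dy":0,"dz":120,"twist":0},{"claw":0.05,"dx":0,"dy":0,"dz":160,"twist":0},{"claw":0.05,"dx":0,"dy":0,"dz":200,"twist":0},{"claw":0.05,"dx":0,"dy":0,"dz":225,"twist":0}]'
python3 -m pendant '[{"claw":0.05,"dx":2,"dy":5,"dz":5,"twist":0.02},{"claw":0.05,"dx":6,"dy":20,"dz":5,"twist":0.05},{"claw":0.05,"dx":13,"dy":42,"dz":5,"twist":0.07},{"claw":0.05,"dx":21,"dy":69,"dz":5,"twist":0.09},{"claw":0.05,"dx":31,"dy":100,"dz":5,"twist":0.1},{"claw":0.05,"dx":42,"dy":135,"dz":5,"twist":0.1},{"claw":0.05,"dx":53,"dy":170,"dz":5,"twist":0.1},{"claw":0.05,"dx":64,"dy":205,"dz":5,"twist":0.1}]'
```

```text
clock: 33.1
tool_pos: [0.4768, -0.3924, 0.0232]
eef_rot: [0.058, 0.998, -0.001, 0.001]
contact_force: [0.6, -0.3, -0.8]
opening: 0.399
finger_force: 0.0
clock: 33.6
tool_pos: [0.4761, -0.3923, 0.0225]
eef_rot: [0.058, 0.998, -0.0, 0.0]
contact_force: [-0.2, -0.7, 5.8]
opening: 0.176
finger_force: 50.0
clock: 34.4
tool_pos: [0.4762, -0.3917, 0.2505]
eef_rot: [0.058, 0.998, -0.001, 0.001]
contact_force: [0.2, -0.3, -4.0]
opening: 0.174
finger_force: 50.0
clock: 35.2
tool_pos: [0.5384, -0.1831, 0.2494]
eef_rot: [0.006, 1.0, 0.001, -0.002]
contact_force: [1.4, 0.2, -4.2]
opening: 0.171
finger_force: 50.0
```

```bash
python3 -m pendant '[{"claw":0.05,"dx":11,"dy":35,"dz":0,"twist":0},{"claw":0.05,"dx":22,"dy":70,"dz":0,"twist":0},{"claw":0.05,"dx":32,"dy":103,"dz":0,"twist":0},{"claw":0.05,"dx":40,"dy":131,"dz":0,"twist":0},{"claw":0.05,"dx":47,"dy":153,"dz":0,"twist":0},{"claw":0.05,"dx":51,"dy":167,"dz":0,"twist":0},{"claw":0.05,"dx":53,"dy":174,"dz":0,"twist":0},{"claw":0.05,"dx":53,"dy":174,"dz":0,"twist":0}]'
python3 -m pendant '[{"claw":0.05,"dx":0,"dy":0,"dz":0,"twist":0},{"claw":0.05,"dx":0,"dy":0,"dz":0,"twist":0},{"claw":0.05,"dx":0,"dy":0,"dz":0,"twist":0},{"claw":0.05,"dx":0,"dy":0,"dz":0,"twist":0}]'
python3 - <<'E'
from h import *
for n in("top","side"):
    im,d,P=cloud(n,n+"7.png");p=P.reshape(-1,3)
    m=(np.hypot(p[:,0]-.593,p[:,1]+.012)<.17)&(p[:,2]>.231)&(p[:,2]<.247);q=p[m]
    if len(q):print(n,len(q),cv2.minAreaRect((q[:,:2]*1000).astype(np.float32)),np.linalg.lstsq(np.c_[q[:,:2],np.ones(len(q))],q[:,2],rcond=None)[0])
E
```

```text
clock: 36.0
tool_pos: [0.5921, -0.0117, 0.2508]
eef_rot: [0.007, 1.0, 0.0, -0.001]
contact_force: [-0.0, 0.1, -3.2]
opening: 0.169
finger_force: 50.0
clock: 36.4
tool_pos: [0.5927, -0.0135, 0.2518]
eef_rot: [0.008, 1.0, -0.0, 0.0]
contact_force: [-0.4, 0.3, -4.7]
opening: 0.171
finger_force: 50.0
top 2655 ((592.7853393554688, -11.186004638671875), (160.59593200683594, 261.3360290527344), 88.72624969482422) [-0.00117784  0.00060447  0.24186347]
side 7170 ((594.523193359375, -11.381057739257812), (162.27879333496094, 260.8250427246094), 88.91858673095703) [-0.00109683  0.00345435  0.24112201]
```

The lid is level and centred within 2 mm, at 88.8° like the cleaner. Lowering it.

```bash
python3 -m pendant '[{"claw":0.05,"dx":-0.5,"dy":-0.5,"dz":-6,"twist":0},{"claw":0.05,"dx":-0.5,"dy":-0.5,"dz":-14,"twist":0},{"claw":0.05,"dx":-0.5,"dy":-0.5,"dz":-21,"twist":0},{"claw":0.05,"dx":-0.5,"dy":-0.5,"dz":-27,"twist":0},{"claw":0.05,"dx":-0.5,"dy":-0.5,"dz":-31,"twist":0},{"claw":0.05,"dx":-0.5,"dy":-0.5,"dz":-34,"twist":0},{"claw":0.05,"dx":-0.5,"dy":-0.5,"dz":-34,"twist":0},{"claw":0.05,"dx":-0.5,"dy":-0.5,"dz":-34,"twist":0}]'
python3 -m pendant '[{"claw":0.05,"dx":0,"dy":0,"dz":-1.5,"twist":0},{"claw":0.05,"dx":0,"dy":0,"dz":-3,"twist":0},{"claw":0.05,"dx":0,"dy":0,"dz":-4,"twist":0},{"claw":0.05,"dx":0,"dy":0,"dz":-4,"twist":0},{"claw":0.05,"dx":0,"dy":0,"dz":-4,"twist":0}]'
```

```text
clock: 37.3
tool_pos: [0.5925, -0.0132, 0.2179]
eef_rot: [0.008, 1.0, 0.0, 0.0]
contact_force: [0.6, -0.7, -3.9]
opening: 0.175
finger_force: 50.0
clock: 37.8
tool_pos: [0.5925, -0.0132, 0.2145]
eef_rot: [0.008, 1.0, -0.0, 0.0]
contact_force: [-2.5, -0.1, 4.8]
opening: 0.172
finger_force: 50.0
```

Contact at TCP 0.2145, which is the seated height. Releasing and retreating.

```bash
python3 -m pendant '[{"claw":0.4,"dx":0,"dy":0,"dz":0,"twist":0},{"claw":0.4,"dx":0,"dy":0,"dz":0,"twist":0},{"claw":0.4,"dx":0,"dy":0,"dz":0,"twist":0},{"claw":0.4,"dx":0,"dy":0,"dz":20,"twist":0},{"claw":0.4,"dx":0,"dy":0,"dz":55,"twist":0},{"claw":0.4,"dx":0,"dy":0,"dz":90,"twist":0},{"claw":0.4,"dx":0,"dy":0,"dz":110,"twist":0},{"claw":0.4,"dx":0,"dy":0,"dz":110,"twist":0}]'
python3 -m pendant '[{"claw":0.4,"dx":-20,"dy":40,"dz":0,"twist":0},{"claw":0.4,"dx":-40,"dy":80,"dz":0,"twist":0},{"claw":0.4,"dx":-60,"dy":120,"dz":0,"twist":0},{"claw":0.4,"dx":-80,"dy":160,"dz":0,"twist":0},{"claw":0.4,"dx":-100,"dy":200,"dz":0,"twist":0},{"claw":0.4,"dx":-120,"dy":240,"dz":0,"twist":0},{"claw":0.4,"dx":-130,"dy":260,"dz":0,"twist":0},{"claw":0.4,"dx":-130,"dy":260,"dz":0,"twist":0}]'
python3 - <<'E'
from h import *
for n in("top","side"):
    im,d,P=cloud(n,n+"8.png");p=P.reshape(-1,3)
    m=(np.hypot(p[:,0]-.593,p[:,1]+.012)<.17)&(p[:,2]>.198)&(p[:,2]<.212);q=p[m]
    print(n,len(q),cv2.minAreaRect((q[:,:2]*1000).astype(np.float32)),np.median(q[:,2]),np.linalg.lstsq(np.c_[q[:,:2],np.ones(len(q))],q[:,2],rcond=None)[0])
E
```

```text
clock: 38.6
tool_pos: [0.5943, -0.0129, 0.3268]
eef_rot: [0.008, 1.0, 0.0, 0.003]
contact_force: [-0.5, 0.5, -0.0]
opening: 0.398
finger_force: 0.0
clock: 39.4
tool_pos: [0.4596, 0.2507, 0.3227]
eef_rot: [0.004, 1.0, 0.001, -0.001]
contact_force: [-0.5, -0.0, -0.3]
opening: 0.397
finger_force: 0.0
top 12390 ((592.86474609375, -12.392127990722656), (165.02423095703125, 264.9593200683594), 88.93244934082031) 0.2037869043486673 [0.00024766 0.00091766 0.20361903]
side 9361 ((593.3587036132812, -11.448013305664062), (164.96417236328125, 265.74212646484375), 88.79776000976562) 0.20308750890825156 [-0.00082712  0.00217955  0.20356785]
```

View pics/side8.png

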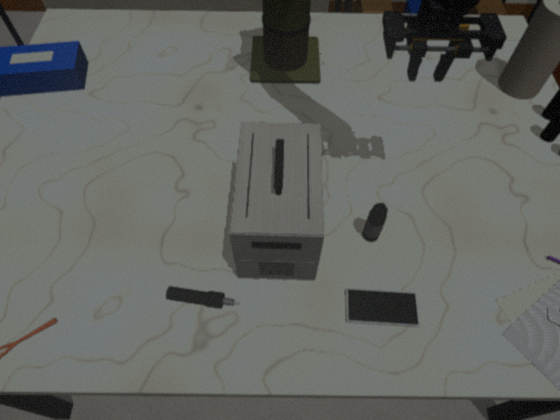

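The lid is seated flat with its plate top at 204 mm, as specified, and the pen, phone and ink bottle are where they were. Handing in.

```bash
python3 -c "
from plant import r
print(r.finish_job())"
```

```text
the job is handed in; nothing more can be done
None
```

The job is handed in: both grips and the steel cup stand in the basket on opposite sides of its handle, the basket is on the tank floor, and the lid is fully home; the ink bottle, tattoo pen and phone were not disturbed.

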